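# Swing a dish into the bay of a warming plate

### The arm

A 6-joint arm with a two-finger parallel gripper is mounted at the origin on a cart in front of the work surface, level with it; the furniture and walls round the work are solid. World frame = base frame: x ahead of the robot, y to its left, z up, the work surface at z = 0. Lengths are in m, angles in rad, forces in N, time in s.
With the tool pointing down it reaches from about 0.35 to 0.975 m from the base axis. Payload 4.9 kg.
Tool frame: the origin (TCP) lies at the very end of the fingers, on their centre line; the grasp point (between the pads) lies 19 mm behind it; z points along the fingers, y is the line along which they close (so a half turn about z gives the same grasp; the last joint's range is limited). The gripper opens to 85 mm and grips with 20 to 120 N. Pads are 22 mm wide; open, the fingers measure 114 mm over their backs; the gripper's body (76 mm by 85 mm) begins 54 mm behind the grasp point. The pads swing forward as they close: fully open they stand 13 mm farther back than shut.
Start: joints at [-1.314, 0.053, 1.613, -0, 1.476, -0.119], TCP at [0.229, -0.581, 0.231] pointing down, gripper open.
Joint ranges: [-3.01, 3.01], [-1.01, 2.22], [0.06, 2.58], [-1.02, 4.17], [0.09, 2.62], [-3.14, 3.14]. Speed limits (rad/s): [2.57, 2.57, 3.14, 3.14, 3.14, 3.14].

### API

Orientations are given as a unit quaternion [w, x, y, z].
In Python, from plant import manip gives the robot as it stands.
- The arm moves only by the tool move_arm, never from a script. Its argument "plan" is a list that holds one entry, the list of rows, each a list of 7 numbers: the shift along the tool's x, y, z as a fraction of full scale, then the turn, a rotation vector about the tool's x, y, z as a fraction of full scale, then the closure, from 0 (fully open) to 1 (shut). In form: [[[dx, dy, dz, wx, wy, wz, fingers], ...]]. A call has exactly 10 rows; each row shifts and turns the commanded pose from where the row before left it, along the tool's axes as they then stand; what a row does not reach is not made up. Full scale, the value 1, is 0.12 m for a shift and 0.15 rad for a turn. A row lasts 1/8 s, in which the tool goes at most 62.5 mm and 10.7 degrees, less where a joint would pass 70% of its speed; a pose out of reach is approached as far as the arm can. A call with a number of a shift or a turn outside -1 to 1 is refused whole. A call with a gripper value outside its range is refused whole. The fingers move at their own pace and stop on an object; the grip force is fixed at half the most. Time passes only in rows, so rows that do not move let the fingers close, or fill a call up. It gives the time, the measured TCP pose, the force, the opening and the grip force at its end, in the units of the state.
- manip.state(): the state, without advancing time (a new reading comes with each control period).
- manip.grab_frame(name): name is "side" or "top" or "wrist"; returns a dict with "pixels" (400x640x3 uint8, blue, green, red), "depth" (400x640 float32, m along the optical axis (not along the pixel's ray), 0 where there is no reading), "vfov" (degrees; the focal length in pixels is half the picture's height over the tangent of half this angle, whatever the lens; pixels are square), "cx", "cy" (the principal point, pixels), "view" (4x4, takes a point from world to camera coordinates). Camera axes: x right, y down, z forward; pixel columns grow to the right and rows downward; lengths in m; the calibration is good to about 2 mm. A picture is of the moment at which its call begins.
- manip.job_done(): hands the job in; it is judged then, once.
The state is a dict: "time": time; "joint_pos": joint angles; "joint_vel": joint speeds; "joint_efforts": joint torques, N m; "tool_pos": TCP position; "tool_rot": TCP orientation; "contact_force": force on the tool from outside, world axes, zero at the start; "ft_torque": the same for the moment, N m; "gripper_width": opening from 0.0 (shut) to 1.0 (fully open); "grasp_force": force on a finger pad.
Only numpy, scipy, OpenCV 4.12 (cv2) and the standard library are available. Lean on these libraries where they do the work, as an engineer would, in place of code of your own. Each camera call takes 0.05 s, during which the arm holds its last target. There are 200 camera calls.

### The job

The covered dish is sitting crosswise on the warming plate, jutting out over its far edge; it is too wide to grip, so push it: swing it a quarter turn round the free corner post of the guard rail, so that its long side comes to lie along the rail, and slide it into the railed bay until it is fully home against the end rail. Keep it flat on the plate and do not shove the mug, the jars or the tub beside it. Set the dial to the long mark, which is the third click from off; leave the dish home and the dial there.

Things in the scene. Friction and masses are not known exactly. Their poses are not given: they have to be found in the camera images.
- warmer: Electric warming plate, fixed: aluminium slab 190 (x) x 440 (y) mm, top 36 mm above the worktop: black glass, with a steel control panel on the last 90 mm at +y. Origin: centre of its underside; x away from the robot, y along its length to the robot's left, z up, turned by up to 0.2 rad. A steel guard rail bounds a bay on three sides. Wall cabinets hang behind it, from about x = 0.6 m, 0.46 m up
- post: The free corner post of the guard rail, fixed to the warming plate at its x = +70, y = -70 mm: steel, 16 mm thick, 54 mm tall. Origin: its foot on the plate's top; axes as the warming plate's. The back rail (8 mm round bar, axis 36 mm above the plate, like all the rail) runs from it along +y to a like post at y = +112 mm. Right of it (y < -70) there is no rail
- rail_end (a point): Middle of the end rail, on the bar's axis, 36 mm above the plate: x = +2, y = +112 mm in the warming plate's frame. The end rail runs along x between two posts at x = -65 and +70 mm; they or the bar stop the dish when its end reaches y = +104 to +108. Between post faces the bay is 119 mm wide (x = -57 to +62); its -y end is open
- rail_flare (a point): Free tip of the front rail, on the bar's axis, 36 mm above the plate: x = -88, y = +14 mm in the warming plate's frame. The front rail runs along y at x = -65 mm from the end post (y = +112) to a post at y = +40; from there the bare bar flares outwards to this tip, as a lead-in
- bay_home (a point): Point on the plate's top above which the dish's centre lies when the dish is fully home in the bay and rests against the back rail: x = +6, y = +24 mm in the warming plate's frame, whose axes it has
- dish: Off-white covered stoneware dish, loose, 0.5 to 1 kg: 160 (its x) x 112 (its y) x 49 mm, upright walls 44 mm high, corners rounded to 14 mm, flat lid; glazed, friction about 0.35. Origin: underside centre. At the start its x lies along the plate's x within 0.12 rad, 5 to 30 mm right (-y) of the post, its far 45 to 65 mm out past the back rail's line. It needs a quarter turn clockwise from above
- dial (a joint): Angle of the dial in rad, 0 = off (pointer away from the robot, along the warming plate's +x), growing clockwise seen from above; stops at 0 and 2.09. It has a detent click every 0.419 rad (24 degrees) of about 0.07 N m; the long mark on the panel is the third, at 1.257 rad. Starts at off or at the first click
- dial_grip (a point): On the dial's vertical axis, 20 mm above the panel, at x = -40, y = +174 mm in the warming plate's frame. The dial is a black disc 45 mm across, 6 mm high, with an upright grip bar across it: 42 mm long, 12 mm thick, top 30 mm above the panel. The point's x axis runs along the bar to the pointer end and turns with it; z up
- salt_jar: Bystander: slim seasoning jar with a dark cap, 41 x 41 x 105 mm, left of the warming plate; origin at the centre of its underside
- mug: Bystander: mug with blue hoops and a handle, 84 x 118 x 101 mm, left of the warming plate; origin at the centre of its underside
- jam_jar: Bystander: jam jar, 69 x 69 x 99 mm, right of the warming plate; origin at the centre of its underside
- butter_tub: Bystander: low lidded tub, 96 x 137 x 53 mm, right of and behind the warming plate; origin at the centre of its underside

How it is judged:
By the outcome, as a careful person would: the job done as asked, in the order asked, and still so for the second after the job is handed in, with the robot touching nothing.
It also fails if it takes over 67 s, if anything falls off the work surface, if the arm or the gripper's body presses on something with over 40 N, if the wrist force passes 120 N, or if a joint passes its speed limit or range.

## Working session

There is one attempt and no reset: what is moved stays moved. The work goes in short steps, Python scripts to look and compute and a tool call to move; the robot and the scene stay as the last step left them, time stands still between calls to the robot, and variables do not carry over. Pictures are saved under pics/ and viewed, at most 10 in all, crops included, and the job is handed in when it is done.

Besides the shell and the picture viewer there is one more tool, called after "Emit:" as name(argument=value, ...) on one line, values as JSON. move_arm: Moves the arm, as the interface text tells. Its arguments: {"type":"object","properties":{"plan":{"type":"array"}},"required":["plan"]}

```bash
mkdir -p pics; cat > h.py <<'E'
import numpy as np, cv2, pickle
from plant import manip
def grab(n,save=None):
    f=manip.grab_frame(n); 
    if save: cv2.imwrite('pics/'+save,f['pixels']); pickle.dump(f,open('pics/'+save+'.pkl','wb'))
    return f
def pt(f,u,v,z=None):
    h=f['pixels'].shape[0]; fl=h/2/np.tan(np.radians(f['vfov'])/2)
    V=np.array(f['view']); R,t=V[:3,:3],V[:3,3]
    d=np.array([(u-f['cx'])/fl,(v-f['cy'])/fl,1]); c=-R.T@t; r=R.T@d
    s=f['depth'][int(v),int(u)] if z is None else (z-c[2])/r[2]
    return c+s*r
E
python3 - <<'E'
from h import *
print(manip.state())
for n in ['side','top']: 
    f=grab(n,n+'1.png'); print(n,f['vfov'],f['cx'],f['cy'],np.round(f['view'],3).tolist())
E
```

```text
{'time': 0.0, 'joint_pos': array([-1.31397903e+00,  5.33657403e-02,  1.61435906e+00,  1.93250826e-06,
        1.47597533e+00, -1.19016297e-01]), 'joint_vel': array([ 4.23731417e-04,  1.96214749e-04, -3.87494846e-04,  5.22118593e-04,
        9.33212733e-04, -1.74273337e-05]), 'joint_efforts': array([-1.21643821e-03, -3.93693924e+01, -3.70175028e+01, -1.48644267e-04,
        7.16950977e-03, -7.68500740e-06]), 'tool_pos': array([ 0.22923165, -0.58075209,  0.23001865]), 'tool_rot': array([-1.05130010e-03,  9.82395008e-01,  1.86812576e-01, -7.15858373e-05]), 'contact_force': array([-1.20614708, -0.37739937, -0.20924969]), 'ft_torque': array([ 0.03010338, -0.01690101, -0.04606962]), 'grasp_force': 0.0, 'gripper_width': 1.001039925612267}
side 54.35585274544954 311.3986060454844 201.52312241170213 [[0.162, -0.987, 0.011, -0.051], [-0.557, -0.101, -0.824, 0.32], [0.815, 0.127, -0.566, 1.12], [0.0, 0.0, 0.0, 1.0]]
top 45.95692183193158 317.6447762861601 204.47052631667634 [[0.007, -1.0, 0.023, 0.001], [-0.983, -0.011, -0.181, 0.461], [0.181, -0.021, -0.983, 1.537], [0.0, 0.0, 0.0, 1.0]]
```

View pics/top1.png

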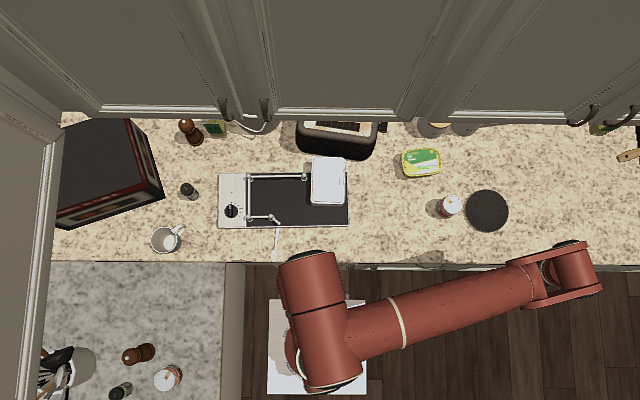

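View pics/side1.png

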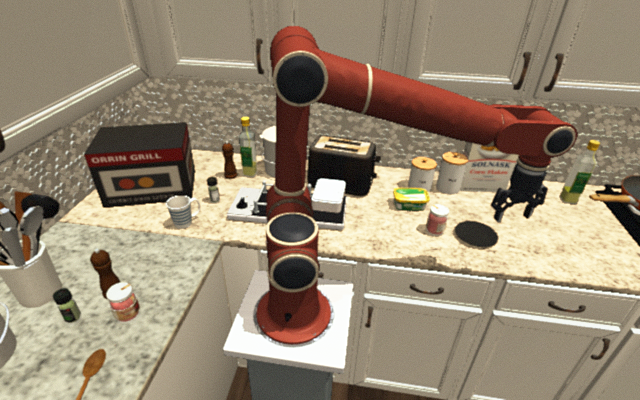

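The top view shows the plate at about u 218–348, v 173–228. The dish is at about (328,180), and the toaster behind it is at about (338,138). I'll enlarge that area.

```bash
python3 - <<'E'
from h import *
im=cv2.imread('pics/top1.png')[140:236,208:360]
cv2.imwrite('pics/c1.png',cv2.resize(im,None,fx=5,fy=5,interpolation=cv2.INTER_CUBIC))
E
```

```text
(no output)
```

View pics/c1.png

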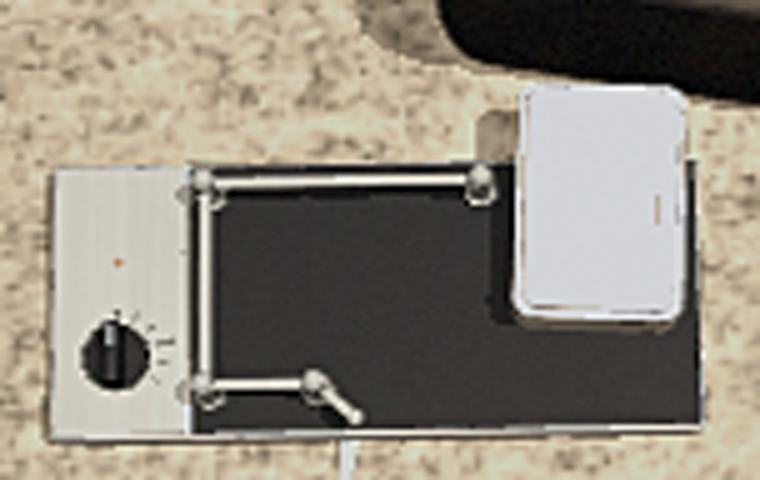

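```bash
python3 - <<'E'
from h import *
f=pickle.load(open('pics/top1.png.pkl','rb'))
P=lambda U,V,z:pt(f,208+U/5-.4,140+V/5-.4,z)
c=[P(*q,.036)[:2] for q in [(52,168),(694,162),(703,427),(50,437)]]
print(np.round(c,4)); fl,fr,nr,nl=c
ctr=sum(c)/4; yv=(fl+nl-fr-nr); yaw=np.arctan2(-yv[0],yv[1]); print('ctr',ctr,'yaw',yaw)
# verify with posts tops (z=.09) and depth-based
R=np.array([[np.cos(yaw),-np.sin(yaw)],[np.sin(yaw),np.cos(yaw)]])
W=lambda p:R.T@(np.array(p[:2])-ctr)
for n,q,z in [('post',(481,176),.09),('post BL',(205,180),.09),('post FL',(205,385),.09),('post F',(314,380),.09),('flare',(357,416),.072),('dial',(115,356),.06)]:
    print(n,P(*q,z)[:2].round(4),W(P(*q,z)).round(4))
d=np.array([P(*q,.085)[:2] for q in [(521,84),(690,88),(687,318),(512,315)]])
print('dish',d.round(4),d.mean(0).round(4),[W(p).round(4) for p in d],W(d.mean(0)))
# plate top by depth
m=[pt(f,u,v) for u,v in [(280,195),(290,210),(330,180)]];print(np.round(m,4))
E
```

```text
[[ 0.5656  0.3435]
 [ 0.5753 -0.0919]
 [ 0.3931 -0.0972]
 [ 0.3821  0.3366]]
ctr [0.47903002 0.12275871] yaw 0.02397678313472704
post [0.5502 0.0526] [ 0.0695 -0.0718]
post BL [0.5452 0.233 ] [0.0688 0.1086]
post FL [0.4096 0.2285] [-0.0669  0.1074]
post F [0.4136 0.1586] [-0.0646  0.0374]
flare [0.393  0.1315] [-0.0858  0.0108]
dial [0.4329 0.2919] [-0.042   0.1702]
dish [[ 0.6145  0.0269]
 [ 0.6133 -0.0853]
 [ 0.4579 -0.0828]
 [ 0.4586  0.0314]] [ 0.5361 -0.0274] [array([ 0.1332, -0.099 ]), array([ 0.1293, -0.2112]), array([-0.0261, -0.205 ]), array([-0.0226, -0.0909])] [ 0.05343232 -0.15152484]
[[ 0.4921  0.1322  0.039 ]
 [ 0.4418  0.0978  0.0364]
 [ 0.5344 -0.0335  0.0873]]
```

Emit:
move_arm(plan=[[[0,0,0,0,0,0.8,1],[0,0,0,0,0,0.8,1],[0,0,0,0,0,0.75,1],[0.2,-0.38,0,0,0,0,1],[0.2,-0.38,0,0,0,0,1],[0.2,-0.38,0,0,0,0,1],[0.2,-0.38,0,0,0,0,1],[0.2,-0.38,0,0,0,0,1],[0.2,-0.38,0,0,0,0,1],[0.2,-0.38,0,0,0,0,1]]])

```text
time: 1.35
tool_pos: [0.3902, -0.2566, 0.2309]
tool_rot: [-0.0, 1.0, 0.011, -0.0]
contact_force: [0.2, -0.7, 0.1]
gripper_width: -0.0
grasp_force: 0.0
```

Emit:
move_arm(plan=[[[0.2,-0.28,0,0,0,0,1],[0.2,-0.28,0,0,0,0,1],[0.2,-0.28,0,0,0,0,1],[0.18,-0.27,0.1,0,0,0,1],[0,0,0.3,0,0,0,1],[0,0,0.3,0,0,0,1],[0,0,0.3,0,0,0,1],[0,0,0.3,0,0,0,1],[0,0,0.17,0,0,0,1],[0,0,0,0,0,0,1]]])

```text
time: 2.6
tool_pos: [0.4784, -0.1221, 0.0525]
tool_rot: [-0.001, 1.0, 0.012, -0.002]
contact_force: [0.1, -0.1, 0.8]
gripper_width: -0.006
grasp_force: 0.0
```

```bash
python3 - <<'E'
from h import *
print(manip.state()['tool_pos'])
a=grab('top','top2.png')['pixels'][130:240,208:368]; b=grab('wrist','w2.png')['pixels']
cv2.imwrite('pics/c2.png',np.hstack([cv2.resize(a,(400,275)),cv2.resize(b,(400,250))[:275] if 0 else cv2.resize(b,(400,275))]))
E
```

```text
[ 0.47835146 -0.12214709  0.05248205]
```

View pics/c2.png

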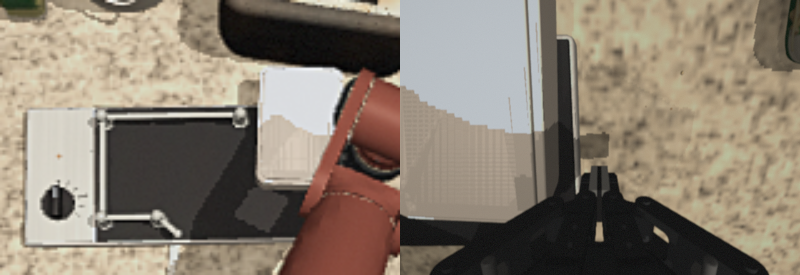

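Emit:
move_arm(plan=[[[0,-0.08,0,0,0,0,1],[0,-0.08,0,0,0,0,1],[0,-0.05,0,0,0,0,1],[0,-0.05,0,0,0,0,1],[0,-0.05,0,0,0,0,1],[0,-0.05,0,0,0,0,1],[0,-0.05,0,0,0,0,1],[0,-0.05,0,0,0,0,1],[0,-0.05,0,0,0,0,1],[0,0,0,0,0,0,1]]])

```text
time: 3.95
tool_pos: [0.4728, -0.0715, 0.0553]
tool_rot: [0.011, 1.0, 0.014, -0.009]
contact_force: [-29.7, -41.7, 17.3]
gripper_width: 0.001
grasp_force: 23.9
```

```bash
python3 - <<'E'
from h import *
print(manip.state()['contact_force'])
a=grab('top','top3.png')['pixels'][130:240,208:368]; b=grab('wrist','w3.png')['pixels']
cv2.imwrite('pics/c3.png',np.hstack([cv2.resize(a,(400,275)),cv2.resize(b,(400,275))]))
E
```

```text
[-29.66246163 -41.7432663   17.28441072]
```

View pics/c3.png

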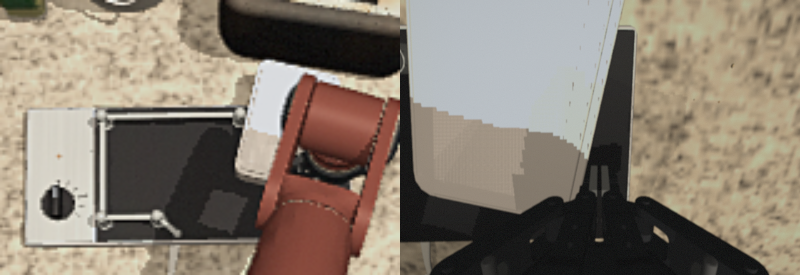

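The dish has turned about 0.25 rad, and its left face is on the post (about (243,118) in the crop). The force is 54 N, so something is jamming. I'll check the clearance to the toaster using depth.

```bash
cat >> h.py <<'E'
ctr=np.array([.480,.126]); yaw=.024
def cloud(f,step=1):
    v,u=np.mgrid[0:400:step,0:640:step]; h=400; fl=200/np.tan(np.radians(f['vfov'])/2); V=np.array(f['view'])
    d=f['depth'][v,u]; c=np.stack([(u-f['cx'])/fl*d,(v-f['cy'])/fl*d,d],-1)[d>0]
    p=(c-V[:3,3])@V[:3,:3]; R=np.array([[np.cos(yaw),-np.sin(yaw)],[np.sin(yaw),np.cos(yaw)]])
    q=p.copy(); q[:,:2]=(p[:,:2]-ctr)@R; return q   # plate frame xy, world z
def ascii(q,zr,xr,yr,cell=.008):
    m=(q[:,2]>zr[0])&(q[:,2]<zr[1]); q=q[m]
    H,_,_=np.histogram2d(q[:,0],q[:,1],bins=[np.arange(*xr,cell),np.arange(*yr,cell)])
    for i in range(len(H)-1,-1,-1): print('%6.3f '%(xr[0]+cell*i)+''.join('#' if h>0 else '.' for h in H[i][::-1]))
def dish(q,xr=(-.12,.2),yr=(-.26,.12)):
    m=(abs(q[:,2]-.085)<.008)&(q[:,0]>xr[0])&(q[:,0]<xr[1])&(q[:,1]>yr[0])&(q[:,1]<yr[1])
    return q[m]
E
python3 - <<'E'
from h import *
q=[]
for n in ['top3.png','w3.png']: q.append(cloud(pickle.load(open('pics/'+n+'.pkl','rb'))))
q.append(cloud(grab('side')))
q=np.vstack(q)
print('lid z .078-.092; columns left= +y .0 .. -.28');ascii(q,(.078,.094),(-.06,.2),(-.28,.0))
print('toaster z .02-.075');ascii(q,(.015,.076),(.1,.22),(-.28,.0))
print('toaster .095-.2');ascii(q,(.095,.2),(.1,.22),(-.28,.0))
E
```

```text
lid z .078-.092; columns left= +y .0 .. -.28
 0.188 .....##...........................
 0.180 .....##...........................
 0.172 ......##.#........................
 0.164 .......########...................
 0.156 .........#########................
 0.148 ................#########..#......
 0.140 ............##.........###########
 0.132 ...........#######..........######
 0.124 ...........#############......#..#
 0.116 ...........#############..........
 0.108 ..........#########..####.........
 0.100 ..........#######.................
 0.092 ..........################........
 0.084 ..........################........
 0.076 .........################.........
 0.068 ..#.#####################.........
 0.060 #.##.#.##################.........
 0.052 ........#################.........
 0.044 ........################..........
 0.036 ........################..........
 0.028 ........################..........
 0.020 .......#################..........
 0.012 .......################...........
 0.004 .......################...........
-0.004 .......###################........
-0.01
[... 799 characters left out ...]
.#..........
 0.108 ..................................
 0.100 .........................#........
toaster .095-.2
 0.204 .....#########...#..##.##.#.######
 0.196 ....#############........##.######
 0.188 .....##################...#...####
 0.180 .....########################.####
 0.172 ......############################
 0.164 .......###########################
 0.156 .........#########################
 0.148 .............#####################
 0.140 .......................###########
 0.132 ............................######
 0.124 .................................#
 0.116 ..................................
 0.108 ..................................
 0.100 ..................................
```

Emit:
move_arm(plan=[[[0,0.1,0,0,0,0,1],[0,0.05,0,0,0,0,1],[0,0,0,0,0,0,1],[0,0,0,0,0,0,1],[0,0,0,0,0,0,1],[0,0,0,0,0,0,1],[0,0,0,0,0,0,1],[0,0,0,0,0,0,1],[0,0,0,0,0,0,1],[0,0,0,0,0,0,1]]])

```text
time: 5.35
tool_pos: [0.4794, -0.0798, 0.0549]
tool_rot: [-0.0, 1.0, 0.012, 0.0]
contact_force: [0.4, 0.5, 0.8]
gripper_width: 0.001
grasp_force: 0.0
```

The toaster is about 2 cm clear. The jam came from pushing straight along y, with the push line running through the post. I'll move toward the near end, turn the tool with the dish and follow the arc about the post.

Emit:
move_arm(plan=[[[-0.2,0,0.02,0,0,0,1],[0,0,0,0,0,1,1],[0,0,0,0,0,1,1],[-0.04,-0.13,0,0,0,0,1],[0,-0.03,0,0,0,0,1],[-0.11,-0.06,0,0,0,0.67,1],[-0.11,-0.06,0,0,0,0.67,1],[-0.11,-0.06,0,0,0,0.67,1],[-0.11,-0.06,0,0,0,0.67,1],[0,0,0,0,0,0,1]]])

```text
time: 6.6
tool_pos: [0.4173, -0.0123, 0.0518]
tool_rot: [0.002, 0.944, -0.331, -0.003]
contact_force: [-8.3, -4.9, 3.3]
gripper_width: 0.002
grasp_force: 4.3
```

```bash
cat >> h.py <<'E'
def look(k):
    s=manip.state(); q=np.vstack([cloud(grab(n,n+k+'.png')) for n in ['top','side','wrist']])
    ascii(q,(.078,.094),(-.1,.16),(-.26,.12)); 
    R=np.array([[np.cos(yaw),-np.sin(yaw)],[np.sin(yaw),np.cos(yaw)]])
    w=s['tool_rot']; print('tcp plate',((s['tool_pos'][:2]-ctr)@R).round(4),s['tool_pos'][2].round(4),'cw',round(2*np.arctan2(-w[2],w[1])+yaw,3),'F',s['contact_force'].round(1),'q',s['joint_pos'].round(2),s['time'])
E
python3 -c "from h import *;look('4')"
```

```text
0.148 ................................###########....
 0.140 ......................................#########
 0.132 ...........................................####
 0.124 ...............................................
 0.116 ...............................##..............
 0.108 ..............................#####............
 0.100 ............................########...........
 0.092 ............................#########..........
 0.084 ...........................###########.........
 0.076 .......................#..#############........
 0.068 ####..###..####.##.#####################.......
 0.060 ###..###.##.###.######.##################......
 0.052 #......................###################.....
 0.044 .#....................####################.....
 0.036 .#...................#####################.....
 0.028 .#...................####################......
 0.020 #...................#####################......
 0.012 .#.................#####################.......
 0.004 .##................####################........
-0.004 .#.................###################.........
-0.012 ###.................#################..........
-0.020 .#....................##############...........
-0.028 ##.....................############............
-0.036 .#......................##########.............
-0.044 .#.......................########..............
-0.052 .#........................#######..............
-0.060 ##........#................#######.............
-0.068 #####.######.................#.###.............
-0.076 ###.##...###..................#####............
-0.084 ...........##..................##..............
-0.092 ............##.................................
-0.100 .............##................................
tcp plate [-0.066  -0.1368] 0.0518 cw 0.699 F [-8.3 -4.9  3.3] q [-0.21 -0.28  2.23 -0.    1.19  2.04] 6.6
```

Emit:
move_arm(plan=[[[-0.11,-0.06,0,0,0,0.67,1],[-0.11,-0.06,0,0,0,0.67,1],[-0.11,-0.06,0,0,0,0.67,1],[-0.11,-0.06,0,0,0,0.67,1],[-0.11,-0.06,0,0,0,0.67,1],[0,0,0,0,0,0,1],[0,0,0,0,0,0,1],[0,0,0,0,0,0,1],[0,0,0,0,0,0,1],[0,0,0,0,0,0,1]]])

```text
time: 8.0
tool_pos: [0.4059, 0.06, 0.0525]
tool_rot: [0.0, 0.831, -0.557, -0.0]
contact_force: [-0.5, -0.2, -0.3]
gripper_width: 0.002
grasp_force: 0.4
```

```bash
python3 -c "from h import *;look('5')"
```

```text
0.148 ..............................############...#.
 0.140 .....................................#.########
 0.132 ........................................#..####
 0.124 ...............................................
 0.116 ...............................................
 0.108 ...............................................
 0.100 ...............................................
 0.092 ...............................................
 0.084 ...............................................
 0.076 .......................#.......#####...........
 0.068 ###.######.#####...#.#.##...#########..........
 0.060 ######..#.####...###..###############..........
 0.052 ##...................################..........
 0.044 ##................###################..........
 0.036 .#..............######################.........
 0.028 ................######################.........
 0.020 #...............######################.........
 0.012 ##...............######################........
 0.004 .#...............######################........
-0.004 .#................#####################........
-0.012 .#................#####################........
-0.020 ##................#####################........
-0.028 .#.................#####################.......
-0.036 .#.................###################.........
-0.044 .#.................################............
-0.052 .#.................#.#########.................
-0.060 ##.......##..........######.#..................
-0.068 #######..###.........###.......................
-0.076 ####.#######........#####......................
-0.084 ...........##........####......................
-0.092 .....................####......................
-0.100 ..............#................................
tcp plate [-0.0757 -0.0642] 0.0525 cw 1.205 F [-0.5 -0.2 -0.3] q [-0.03 -0.31  2.25 -0.    1.2   2.72] 8.0
```

The dish is now at about 1.3 rad and still against the post. Next I'll push its right end, off-centre toward the near side, to finish the turn while it slides in.

Emit:
move_arm(plan=[[[0,0.08,0,0,0,0,1],[0,0,-0.28,0,0,0,1],[0,0,-0.28,0,0,0,1],[0.37,-0.05,0,0,0,0,1],[0.36,-0.05,0,0,0,0,1],[0.36,-0.05,0,0,0,0,1],[0.36,-0.05,0,0,0,0,1],[0,0,0.28,0,0,0,1],[0,0,0.28,0,0,0,1],[0,0,0,0,0,0,1]]])

```text
time: 9.4
tool_pos: [0.4824, -0.0945, 0.0497]
tool_rot: [0.001, 0.831, -0.557, -0.003]
contact_force: [-0.4, -0.4, 0.2]
gripper_width: -0.002
grasp_force: 0.0
```

```bash
python3 -c "from h import *;look('6')"
```

```text
0.148 ...............................#########.......
 0.140 ......................................#########
 0.132 ...........................................####
 0.124 ...............................................
 0.116 ...............................................
 0.108 ...............................................
 0.100 ...............................................
 0.092 ...............................................
 0.084 ...............................................
 0.076 ..............................#######..........
 0.068 ###.#.####.###.#####...##...#########..........
 0.060 ######.##.#..####..#.################..........
 0.052 ###..................#################.........
 0.044 .#................###################..........
 0.036 .#..............######################.........
 0.028 ##..............######################.........
 0.020 #...............#######################........
 0.012 ##...............#####################....##...
 0.004 .................######################...##...
-0.004 .#...............######################.#####..
-0.012 ##................###########################..
-0.020 ..................######################..##...
-0.028 .#.................####################........
-0.036 .#................###################..........
-0.044 .#................#################............
-0.052 .#.................############................
-0.060 ###................#########...................
-0.068 #####.######........###........................
-0.076 ###.########...................................
-0.084 ...........##..................................
-0.092 .............#.................................
-0.100 ...............................................
tcp plate [-0.0028 -0.2205] 0.0497 cw 1.206 F [-0.4 -0.4  0.2] q [-0.34 -0.07  2.06 -0.    1.16  2.41] 9.4
```

Emit:
move_arm(plan=[[[-0.05,-0.02,0,0,0,0,1],[-0.05,-0.02,0,0,0,0,1],[-0.05,-0.02,0,0,0,0,1],[-0.05,-0.02,0,0,0,0,1],[-0.05,-0.02,0,0,0,0,1],[-0.05,-0.02,0,0,0,0,1],[-0.05,-0.02,0,0,0,0,1],[0,0,0,0,0,0,1],[0,0,0,0,0,0,1],[0,0,0,0,0,0,1]]])

```text
time: 10.8
tool_pos: [0.4851, -0.0497, 0.0526]
tool_rot: [-0.0, 0.831, -0.557, -0.0]
contact_force: [-0.6, -0.1, -0.1]
gripper_width: 0.002
grasp_force: 0.0
```

```bash
python3 -c "from h import *;look('7')"
```

```text
0.148 ...............................############.#..
 0.140 ......................................#########
 0.132 ...........................................####
 0.124 ...............................................
 0.116 ...............................................
 0.108 ...............................................
 0.100 ...............................................
 0.092 ...............................................
 0.084 ...............................................
 0.076 ...............................................
 0.068 ###.#.########..#.###.###....####..............
 0.060 ####.....###.#####.....##########..............
 0.052 .....................#############.............
 0.044 ##................################.............
 0.036 ..#...........####################.............
 0.028 ##...........#####################.............
 0.020 .............#####################..#..........
 0.012 ##...........#####################..##.........
 0.004 .#...........######################.##.........
-0.004 ##...........##########################........
-0.012 .#............#########################........
-0.020 .#............#######################.#........
-0.028 .#............######################...........
-0.036 ##............######################...........
-0.044 ###............####################............
-0.052 .#.............################................
-0.060 ##........#....############....................
-0.068 ###.###.####....#######........................
-0.076 ###.#.##.###.....##............................
-0.084 ...............................................
-0.092 ............##.................................
-0.100 ..............#................................
tcp plate [ 0.0009 -0.1758] 0.0526 cw 1.205 F [-0.6 -0.1 -0.1] q [-0.26 -0.09  2.07  0.    1.16  2.5 ] 10.8
```

Emit:
move_arm(plan=[[[0.06,0,0,0,0,0,1],[0,0,-0.28,0,0,0,1],[0,0,-0.28,0,0,0,1],[-0.37,0.1,0,0,0,0,1],[-0.37,0.1,0,0,0,0,1],[-0.37,0.1,0,0,0,0,1],[-0.37,0.1,0,0,0,0,1],[0,0,0.28,0,0,0,1],[0,0,0.28,0,0,0,1],[0,0,0,0,0,0,1]]])

```text
time: 12.2
tool_pos: [0.3734, 0.0892, 0.0501]
tool_rot: [0.002, 0.831, -0.557, -0.002]
contact_force: [0.2, 0.5, 0.1]
gripper_width: -0.004
grasp_force: 0.0
```

Emit:
move_arm(plan=[[[0.015,-0.04,0,0,0,0,1],[0.015,-0.04,0,0,0,0,1],[0.015,-0.04,0,0,0,0,1],[0.015,-0.04,0,0,0,0,1],[0.015,-0.04,0,0,0,0,1],[0.015,-0.04,0,0,0,0,1],[0.015,-0.04,0,0,0,0,1],[0.015,-0.04,0,0,0,0,1],[0,0,0,0,0,0,1],[0,0,0,0,0,0,1]]])

```text
time: 13.45
tool_pos: [0.406, 0.093, 0.0488]
tool_rot: [0.006, 0.831, -0.556, -0.013]
contact_force: [-33.5, 8.7, 17.6]
gripper_width: -0.002
grasp_force: 16.0
```

```bash
python3 -c "from h import *;look('8')"
```

```text
0.148 ...............................############....
 0.140 ...................................#.##########
 0.132 ...........................................####
 0.124 ...............................................
 0.116 ...............................................
 0.108 ...............................................
 0.100 ...............................................
 0.092 ...............................................
 0.084 ...............................................
 0.076 .......................#.......................
 0.068 ###########.#.....#######.....#................
 0.060 ####.#.#.##..##..#.##############..............
 0.052 .#...............################..............
 0.044 .#............####################.............
 0.036 .#...........#####################.............
 0.028 .##..........#####################.............
 0.020 .............#####################.............
 0.012 .#...........#####################.............
 0.004 .#............####################.............
-0.004 ##............#####################............
-0.012 .#............#####################............
-0.020 ###...........#####################............
-0.028 ..............#####################............
-0.036 ##.............####################............
-0.044 .#.............####################............
-0.052 .#.............#.################..............
-0.060 ###............#.##########....................
-0.068 #######..###......##.#.........................
-0.076 ####..##.###....#####..........................
-0.084 ...........###...####..........................
-0.092 .............#...####..........................
-0.100 ..............#.....##.........................
tcp plate [-0.0747 -0.0312] 0.0488 cw 1.204 F [-33.5   8.7  17.6] q [ 0.04 -0.26  2.22  0.01  1.21  2.79] 13.45
```

Emit:
move_arm(plan=[[[-0.03,-0.012,0,0,0,0,1],[-0.03,-0.012,0,0,0,0,1],[-0.03,-0.012,0,0,0,0,1],[-0.03,-0.012,0,0,0,0,1],[-0.02,-0.01,0,0,0,0,1],[0,0,0,0,0,0,1],[0,0,0,0,0,0,1],[0,0,0,0,0,0,1],[0,0,0,0,0,0,1],[0,0,0,0,0,0,1]]])

```text
time: 14.85
tool_pos: [0.4139, 0.1097, 0.0507]
tool_rot: [0.001, 0.831, -0.557, -0.004]
contact_force: [-6.4, 3.5, 0.1]
gripper_width: 0.002
grasp_force: 3.1
```

```bash
python3 -c "from h import *;look('9')"
```

```text
0.148 ..............................##############...
 0.140 ...................................#.##########
 0.132 ............................................###
 0.124 ...........................................#...
 0.116 ...............................................
 0.108 ...............................................
 0.100 ...............................................
 0.092 ...............................................
 0.084 ...............................................
 0.076 .......................#.......................
 0.068 ###..########.###.#######......................
 0.060 ###..#.##...#.###########......................
 0.052 .#...........####################..............
 0.044 .............####################..............
 0.036 .##.........#####################..............
 0.028 .#..........######################.............
 0.020 .##..........#####################.............
 0.012 ##...........####################..............
 0.004 ##...........#####################.............
-0.004 .#...........#####################.............
-0.012 ##...........#####################.............
-0.020 .#...........#####################.............
-0.028 ##...........#####################.............
-0.036 ##............####################.............
-0.044 .............#.###################.............
-0.052 .............#.###################.............
-0.060 ##..............###.#.#....##..##..............
-0.068 #######..###...####............................
-0.076 ###.#...####..#####............................
-0.084 .#..........##.####............................
-0.092 ............###................................
-0.100 ..............#................................
tcp plate [-0.0665 -0.0147] 0.0507 cw 1.205 F [-6.4  3.5  0.1] q [ 0.08 -0.24  2.21  0.    1.19  2.83] 14.85
```

Emit:
move_arm(plan=[[[-0.02,0.05,0,0,0,0,1],[0,0,-0.28,0,0,0,1],[0,0,-0.28,0,0,0,1],[0.39,-0.03,0,0,0,0,1],[0.39,-0.03,0,0,0,0,1],[0.39,-0.03,0,0,0,0,1],[0.39,-0.02,0,0,0,0,1],[0,0,0,0,0,-1,1],[0,0,0,0,0,-1,1],[0,0,0,0,0,-1,1]]])

```text
time: 16.25
tool_pos: [0.4941, -0.0599, 0.1201]
tool_rot: [0.0, 0.935, -0.355, 0.001]
contact_force: [-0.5, -0.5, -0.5]
gripper_width: 0.0
grasp_force: 0.0
```

Emit:
move_arm(plan=[[[0,0,0,0,0,-1,1],[0,0,0,0,0,-1,1],[0,0,0,0,0,-1,1],[0,0,0,0,0,-1,1],[0,0,0,0,0,-1,1],[0,0,0,0,0,0,1],[0,0,0.28,0,0,0,1],[0,0,0.28,0,0,0,1],[0,0,0,0,0,0,1],[0,0,0,0,0,0,1]]])

```text
time: 17.5
tool_pos: [0.4946, -0.0596, 0.0538]
tool_rot: [0.0, 1.0, 0.009, 0.001]
contact_force: [0.8, -0.9, 0.8]
gripper_width: 0.0
grasp_force: 0.0
```

```bash
python3 -c "from h import *;look('a')"
```

```text
0.148 ................................########...#..#
 0.140 ......................................#########
 0.132 ...........................................####
 0.124 ...............................................
 0.116 ...............................................
 0.108 ...............................................
 0.100 ...............................................
 0.092 ...............................................
 0.084 ...............................................
 0.076 ........................##.....................
 0.068 ######.#..#####.#.##.#####.....................
 0.060 ######.#.#.####..###############...............
 0.052 ##...........#####################.............
 0.044 ##...........#####################.............
 0.036 .#..........######################.............
 0.028 .#..........######################.............
 0.020 .##.........######################..####.......
 0.012 .............#####################..####.......
 0.004 .#..........######################..###........
-0.004 ............######################..####.......
-0.012 ##..........######################...#.........
-0.020 ##..........#####################..............
-0.028 ###.........######################.............
-0.036 .#..........#####################..............
-0.044 ##..........######################.............
-0.052 .#...........####################..............
-0.060 ##.......##...#######.#####.##.#...............
-0.068 ####.###.###...................................
-0.076 ######.#####...................................
-0.084 ..#.........#..................................
-0.092 ............##.................................
-0.100 ..............#................................
tcp plate [ 0.0101 -0.1859] 0.0538 cw 0.006 F [ 0.8 -0.9  0.8] q [-0.27 -0.07  2.05 -0.    1.16  1.28] 17.5
```

Emit:
move_arm(plan=[[[-0.06,0,0,0,0,0,1],[0,-0.09,0,0,0,0,1],[0,-0.09,0,0,0,0,1],[0,-0.09,0,0,0,0,1],[0,-0.09,0,0,0,0,1],[0,-0.09,0,0,0,0,1],[0,-0.09,0,0,0,0,1],[0,-0.09,0,0,0,0,1],[0,-0.09,0,0,0,0,1],[0,0,0,0,0,0,1]]])

```text
time: 18.9
tool_pos: [0.4847, 0.0283, 0.0523]
tool_rot: [-0.001, 1.0, 0.01, -0.0]
contact_force: [-0.3, 0.3, 0.1]
gripper_width: 0.002
grasp_force: 0.0
```

```bash
python3 -c "from h import *;look('b')"
```

```text
0.148 ..............................##############.#.
 0.140 ....................................###########
 0.132 ...........................................####
 0.124 ...............................................
 0.116 ...............................................
 0.108 ...............................................
 0.100 ...............................................
 0.092 ...............................................
 0.084 ...............................................
 0.076 .......................##......................
 0.068 ###.#######.####..#....###.....................
 0.060 ##########################.....................
 0.052 .#..#####################......................
 0.044 ##..#####################......................
 0.036 #...#####################......................
 0.028 ##..#####################......................
 0.020 #...#####################......................
 0.012 ##..#########################..................
 0.004 .#..##########################.................
-0.004 .#..#########################..................
-0.012 .#..#########################..................
-0.020 ##..#####################......................
-0.028 .#..#####################......................
-0.036 .#..#####################......................
-0.044 .#..#####################......................
-0.052 .#...####################......................
-0.060 ##.......####.#.#.#..##........................
-0.068 ####.##.####...................................
-0.076 ###....#####...................................
-0.084 ...........###.................................
-0.092 ............###................................
-0.100 ...............................................
tcp plate [ 0.0024 -0.0978] 0.0523 cw 0.004 F [-0.3  0.3  0.1] q [-0.1  -0.1   2.08  0.    1.16  1.45] 18.9
```

Emit:
move_arm(plan=[[[0,-0.04,0,0,0,0,1],[0,-0.04,0,0,0,0,1],[0,-0.04,0,0,0,0,1],[0,-0.03,0,0,0,0,1],[0,-0.03,0,0,0,0,1],[0,-0.03,0,0,0,0,1],[0,-0.02,0,0,0,0,1],[0,-0.02,0,0,0,0,1],[0,0,0,0,0,0,1],[0,0,0,0,0,0,1]]])

```text
time: 20.3
tool_pos: [0.4866, 0.0517, 0.0536]
tool_rot: [0.006, 1.0, 0.01, 0.002]
contact_force: [5.1, -22.2, -2.1]
gripper_width: 0.001
grasp_force: 11.4
```

```bash
python3 - <<'E'
from h import *
look('c')
im=cv2.imread('pics/topc.png')[160:236,208:328]
cv2.imwrite('pics/c4.png',cv2.resize(im,None,fx=6,fy=6,interpolation=cv2.INTER_CUBIC))
E
```

```text
0.148 ..............................#.#########.#....
 0.140 .....................................##########
 0.132 ............................................###
 0.124 ..............................................#
 0.116 ...............................................
 0.108 ...............................................
 0.100 ...............................................
 0.092 ...............................................
 0.084 ...............................................
 0.076 .#.....................##......................
 0.068 ########.#.###.........###.....................
 0.060 ######################.###.....................
 0.052 #######################........................
 0.044 #######################........................
 0.036 .######################........................
 0.028 #######################........................
 0.020 #######################........................
 0.012 .#########################.....................
 0.004 ##########################.....................
-0.004 .#########################.....................
-0.012 .########################......................
-0.020 #######################........................
-0.028 .#####################.........................
-0.036 .######################........................
-0.044 .#####################.........................
-0.052 ######################.........................
-0.060 ####.#...##....................................
-0.068 #######.####...................................
-0.076 ####...#####...................................
-0.084 ...........##..................................
-0.092 .............#.................................
-0.100 ...............................................
tcp plate [ 0.0048 -0.0744] 0.0536 cw 0.004 F [  5.1 -22.2  -2.1] q [-0.04 -0.09  2.07 -0.01  1.16  1.52] 20.3
```

View pics/c4.png

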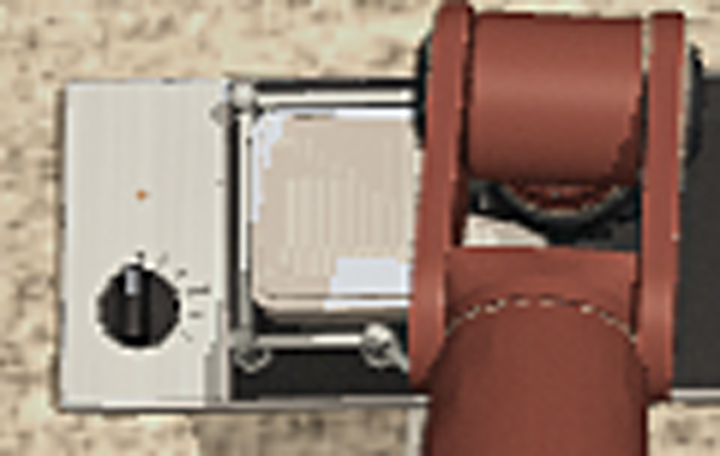

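```bash
python3 - <<'E'
from h import *
f=pickle.load(open('pics/topc.png.pkl','rb'))
R=np.array([[np.cos(yaw),-np.sin(yaw)],[np.sin(yaw),np.cos(yaw)]])
for n,U,V,z in [('lid left',250,200,.085),('bar ctr',245,200,.072),('lid back',330,110,.085),('wall near',330,312,.075),('post F',377,340,.09),('dial',138,308,.066)]:
    p=pt(f,208+U/6-.4,160+V/6-.4,z); print(n,((p[:2]-ctr)@R).round(4),p[:2].round(4))
E
```

```text
lid left [0.0109 0.1033] [0.4884 0.2296]
bar ctr [0.0137 0.1076] [0.4911 0.2339]
lid back [0.0606 0.0602] [0.5392 0.1876]
wall near [-0.0497  0.0607] [0.4289 0.1855]
post F [-0.0678  0.034 ] [0.4114 0.1584]
dial [-0.0445  0.166 ] [0.4315 0.2909]
```

Emit:
move_arm(plan=[[[0,-0.03,0,0,0,0,1],[0,-0.02,0,0,0,0,1],[0,0,0,0,0,0,1],[0,0,0,0,0,0,1],[0,0,0,0,0,0,1],[0,0,0,0,0,0,1],[0,0,0,0,0,0,1],[0,0,0,0,0,0,1],[0,0,0,0,0,0,1],[0,0,0,0,0,0,1]]])

```text
time: 21.7
tool_pos: [0.4871, 0.0519, 0.054]
tool_rot: [0.012, 1.0, 0.01, 0.003]
contact_force: [4.9, -45.9, -1.0]
gripper_width: 0.001
grasp_force: 22.7
```

The dish is home: its end edge is level with the end rail's inner face, and it resists 46 N without moving. I'll retreat, lift and make a half turn for the dial.

Emit:
move_arm(plan=[[[0,0.1,0,0,0,0,1],[0,0.12,0,0,0,0,1],[0,0,-0.3,0,0,0,1],[0,0,-0.3,0,0,0,1],[0,0,-0.3,0,0,-1,1],[0,0,-0.3,0,0,-1,1],[0,0,0,0,0,-1,1],[0,0,0,0,0,-1,1],[0,0,0,0,0,-1,0.5],[0,0,0,0,0,-1,0.5]]])

```text
time: 22.95
tool_pos: [0.4845, 0.0371, 0.1964]
tool_rot: [-0.001, 0.895, 0.446, 0.0]
contact_force: [-0.0, 0.2, 0.3]
gripper_width: 0.418
grasp_force: 0.0
```

Emit:
move_arm(plan=[[[0,0,0,0,0,-1,0.5],[0,0,0,0,0,-1,0.5],[0,0,0,0,0,-1,0.5],[0,0,0,0,0,-1,0.5],[0,0,0,0,0,-1,0.5],[0,0,0,0,0,-1,0.5],[0,0,0,0,0,-1,0.5],[0,0,0,0,0,-1,0.5],[0,0,0,0,0,-1,0.5],[0,0,0,0,0,-1,0.5]]])

```text
time: 24.2
tool_pos: [0.4845, 0.0371, 0.1963]
tool_rot: [-0.0, 0.351, 0.936, 0.001]
contact_force: [0.1, -0.1, -0.7]
gripper_width: 0.497
grasp_force: 0.0
```

Emit:
move_arm(plan=[[[0,0,0,0,0,-1,0.5],[0,0,0,0,0,-1,0.5],[0,0,0,0,0,-1,0.5],[0,0,0,0,0,-1,0.5],[0,0,0,0,0,-0.95,0.5],[0.07,0.43,0,0,0,0,0.5],[0.07,0.43,0,0,0,0,0.5],[0.07,0.43,0,0,0,0,0.5],[0.07,0.43,0,0,0,0,0.5],[0.07,0.43,0,0,0,0,0.5]]])

```text
time: 25.45
tool_pos: [0.4367, 0.2958, 0.1966]
tool_rot: [-0.0, -0.01, 1.0, 0.001]
contact_force: [0.8, 0.8, 0.2]
gripper_width: 0.499
grasp_force: 0.0
```

```bash
python3 - <<'E'
from h import *
s=manip.state(); print(s['tool_pos'],s['tool_rot'],s['joint_pos'].round(2))
a=grab('wrist','w5.png'); b=grab('top','top5.png')
print(np.array(a['view']).round(3).tolist(),a['vfov'])
cv2.imwrite('pics/c5.png',a['pixels'])
E
```

```text
[0.43666038 0.29578178 0.19655614] [-9.83108336e-05 -1.03355481e-02  9.99946431e-01  5.50168635e-04] [ 0.45 -0.16  1.88  0.    1.43 -1.14]
[[-0.02, 1.0, 0.0, -0.287], [0.956, 0.019, 0.291, -0.451], [0.291, 0.006, -0.957, 0.217], [0.0, 0.0, 0.0, 1.0]] 66.88780832036943
```

View pics/c5.png

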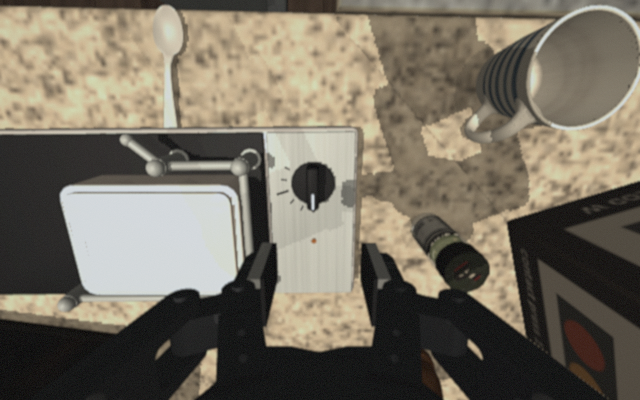

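The wrist view shows the dial disc at (312,184) with its white pointer at (314,208) pointing away from the robot, so it's at off. The dish is snug at the end rail.

```bash
python3 - <<'E'
from h import *
f=pickle.load(open('pics/w5.png.pkl','rb'))
print(pt(f,312.5,184,.042),pt(f,313.5,187,.066),pt(f,314,208,.066), pt(f,244,245,.072), pt(f,156,168,.09))
im=f['pixels'][150:220,270:360]; cv2.imwrite('pics/c6.png',cv2.resize(im,None,fx=8,fy=8,interpolation=cv2.INTER_CUBIC))
E
```

```text
[0.43560156 0.28941286 0.042     ] [0.43251075 0.29074503 0.066     ] [0.453037   0.29153005 0.066     ] [0.48991931 0.22476223 0.072     ] [0.41264329 0.15996992 0.09      ]
```

View pics/c6.png

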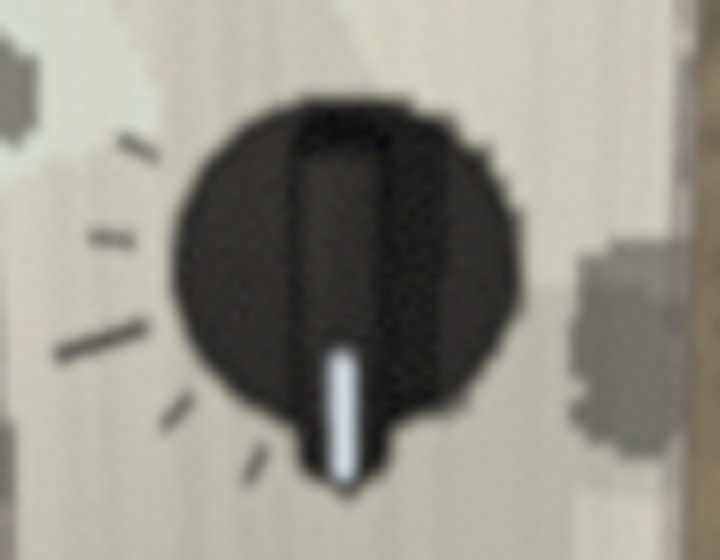

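Emit:
move_arm(plan=[[[0.01,-0.05,0,0,0,0,0.5],[0,0,0.3,0,0,0,0.5],[0,0,0.3,0,0,0,0.5],[0,0,0.3,0,0,0,0.5],[0,0,0.2,0,0,0,0.5],[0,0,0.13,0,0,0,0.5],[0,0,0,0,0,0,0.5],[0,0,0,0,0,0,0.5],[0,0,0,0,0,0,0.5],[0,0,0,0,0,0,0.5]]])

```text
time: 26.8
tool_pos: [0.4371, 0.2879, 0.0498]
tool_rot: [0.001, -0.01, 1.0, 0.0]
contact_force: [-0.0, 0.1, -0.6]
gripper_width: 0.5
grasp_force: 0.0
```

Emit:
move_arm(plan=[[[0,0,0,0,0,0,0.7],[0,0,0,0,0,0,0.8],[0,0,0,0,0,0,0.9],[0,0,0,0,0,0,1],[0,0,0,0,0,0,1],[0,0,0,0,0,0,1],[0,0,0,0,0,0,1],[0,0,0,0,0,0,1],[0,0,0,0,0,0,1],[0,0,0,0,0,0,1]]])

```text
time: 28.05
tool_pos: [0.4366, 0.2897, 0.0494]
tool_rot: [0.0, -0.01, 1.0, 0.002]
contact_force: [-0.7, 7.3, -0.7]
gripper_width: 0.121
grasp_force: 59.5
```

Emit:
move_arm(plan=[[[0,0,0,0,0,0.93,1],[0,0,0,0,0,0.93,1],[0,0,0,0,0,0.93,1],[0,0,0,0,0,0.93,1],[0,0,0,0,0,0.93,1],[0,0,0,0,0,0.93,1],[0,0,0,0,0,0.93,1],[0,0,0,0,0,0.93,1],[0,0,0,0,0,0.94,1],[0,0,0,0,0,0,1]]])

```text
time: 29.3
tool_pos: [0.4358, 0.2888, 0.0494]
tool_rot: [-0.001, 0.58, 0.814, 0.0]
contact_force: [-2.9, 4.4, 3.2]
gripper_width: 0.121
grasp_force: 60.1
```

Emit:
move_arm(plan=[[[0,0,0,0,0,0,1],[0,0,0,0,0,0,0.8],[0,0,0,0,0,0,0.6],[0,0,0,0,0,0,0.5],[0,0,0,0,0,0,0.5],[0,0,0,0,0,0,0.5],[0,0,-0.3,0,0,0,0.5],[0,0,-0.3,0,0,0,0.5],[0,0,-0.3,0,0,0,0.5],[0,0,-0.3,0,0,0,0.5]]])

```text
time: 30.55
tool_pos: [0.4364, 0.2875, 0.1941]
tool_rot: [0.0, 0.58, 0.815, 0.0]
contact_force: [0.5, 0.2, 0.8]
gripper_width: 0.499
grasp_force: 0.0
```

```bash
python3 - <<'E'
from h import *
s=manip.state(); print(s['tool_pos'],s['joint_pos'].round(2))
a=grab('wrist','w7.png'); b=grab('top','top7.png')
print(pt(b,*[0,0],.1) if 0 else '')
c=b['pixels'][150:236,208:328]
cv2.imwrite('pics/c7.png',np.vstack([cv2.resize(a['pixels'],(480,300)),cv2.resize(c,(480,300),interpolation=cv2.INTER_CUBIC)]))
E
```

```text
[0.43642875 0.287485   0.19406978] [ 0.44 -0.17  1.89 -0.    1.42  0.11]
```

View pics/c7.png

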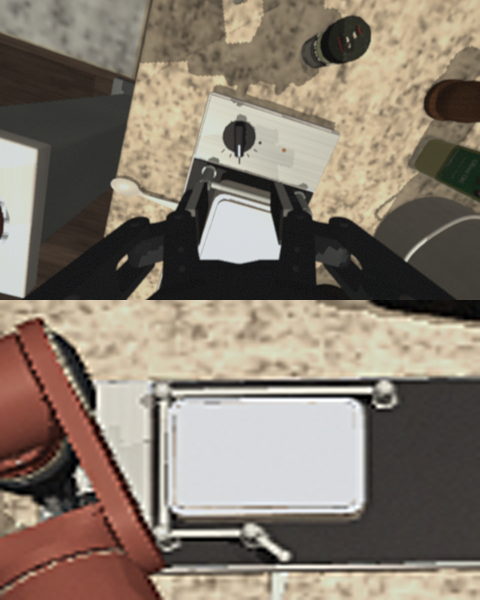

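```bash
python3 - <<'E'
from h import *
for n in ['topc','top7']:
    g=cv2.imread(f'pics/{n}.png').mean(2); print(n,g[186:200,242:258].mean(0).astype(int))
f=pickle.load(open('pics/top7.png.pkl','rb')); q=cloud(f)
for nm,m in [('lid',(abs(q[:,2]-.085)<.007)&(abs(q[:,0])<.03)&(q[:,1]>-.1)&(q[:,1]<.2))]:
    y=q[m,1]; print(nm,y.min(),y.max(),m.sum())
y=q[(abs(q[:,0])<.03)&(q[:,1]>.08)&(q[:,1]<.13)]; y=y[np.argsort(y[:,1])]; print(y[::8,1:].round(3).tolist())
im=cv2.imread('pics/top7.png')[180:230,238:308]; cv2.imwrite('pics/c8.png',cv2.resize(im,None,fx=11,fy=11,interpolation=cv2.INTER_CUBIC))
E
```

```text
topc [204 207 215 162  50  41 227 155 213 197 192 189 187 190 200 191]
top7 [198 201 208 152  44  37 219 137 225 170 216 219 217 218 218 217]
lid -0.0554572250209422 0.10801433393278939 855
[[0.081, 0.092], [0.081, 0.087], [0.084, 0.092], [0.084, 0.087], [0.085, 0.082], [0.088, 0.085], [0.088, 0.082], [0.091, 0.09], [0.091, 0.086], [0.092, 0.078], [0.094, 0.088], [0.095, 0.085], [0.097, 0.088], [0.098, 0.084], [0.1, 0.087], [0.101, 0.082], [0.102, 0.078], [0.104, 0.471], [0.105, 0.078], [0.105, 0.076], [0.106, 0.503], [0.107, 0.511], [0.108, 0.08], [0.109, 0.076], [0.109, 0.5], [0.11, 0.506], [0.111, 0.515], [0.112, 0.074], [0.113, 0.506], [0.114, 0.524], [0.115, 0.506], [0.116, 0.042], [0.117, 0.036], [0.118, 0.515], [0.119, 0.522], [0.119, 0.038], [0.12, 0.036], [0.121, 0.031], [0.122, 0.52], [0.122, 0.521], [0.123, 0.034], [0.124, 0.036], [0.124, 0.029], [0.125, 0.529], [0.126, 0.523], [0.126, 0.511], [0.127, 0.519], [0.127, 0.518], [0.128, 0.523], [0.129, 0.518], [0.13, 0.039]]
```

View pics/c8.png

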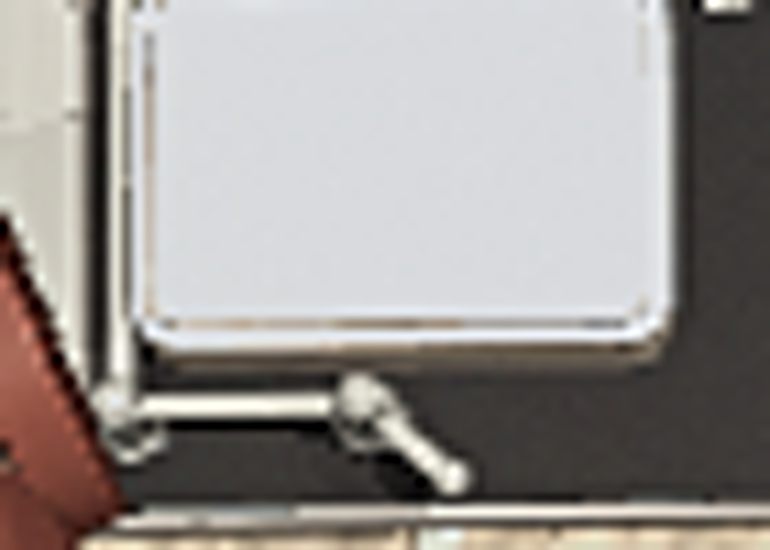

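```bash
python3 -c "
from plant import manip
print(manip.job_done())"
```

```text
the job is handed in; nothing more can be done
None
```

The job is handed in: the dish is turned and fully home against the end rail, the dial was turned 1.255 rad to the long mark (third click), and the robot is clear after about 31 s; no verdict was shown.

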